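Bring the red-lidded spice to the front of the turntable

ROBOT

A 7-joint arm with a two-finger parallel gripper is mounted at the origin on the work surface. World frame = base frame: x ahead of the robot, y to its left, z up, the work surface at z = 0. Lengths are in m, angles in rad, forces in N, time in s.
With the tool pointing down it reaches from about 0.4 to 0.875 m from the base axis. Payload 19.3 kg.
Tool frame: the origin (TCP) lies at the very end of the fingers, on their centre line; the grasp point (between the pads) lies 19 mm behind it; z points along the fingers, y is the line along which they close (so a half turn about z gives the same grasp; the last joint's range is limited). The gripper opens to 85 mm and grips with 20 to 120 N. Pads are 22 mm wide; open, the fingers measure 114 mm over their backs; the gripper's body (76 mm by 85 mm) begins 54 mm behind the grasp point. The pads swing forward as they close: fully open they stand 13 mm farther back than shut.
Start: joints at [1.228, 0.521, -0.036, 1.599, 0.021, 1.021, -0.113], TCP at [0.168, -0.602, 0.231] pointing down, gripper open.
Joint ranges: [-2.91, 2.91], [-0.3, 2.13], [-1.5, 1.42], [0.17, 2.43], [-1.26, 4.41], [0.16, 1.93], [-2.52, 2.52]. Speed limits (rad/s): [1.89, 1.89, 2.39, 2.39, 3.01, 3.01, 3.01].

INTERFACE

Orientations are given as [roll, pitch, yaw] about the fixed x, y, z axes, in that order (R = Rz(yaw) Ry(pitch) Rx(roll)).
In Python, from workcell import bot gives the robot as it stands.
- The arm moves only by the tool jog_arm, never from a script. Its argument "motion" is a list of rows, each a list of 5 numbers: the shift along the tool's x, y, z scaled (see below), then the turn about the tool's z scaled (see below), then the opening, from 0 (shut) to 1 (fully open). A call has 1 to 12 rows; each row shifts and turns the commanded pose from where the row before left it, along the tool's axes as they then stand; what a row does not reach is not made up. The controller multiplies each number of a shift by 30 mm and each number of a turn by 0.08 rad. A row lasts 1/10 s, in which the tool goes at most 50 mm and 8.59 degrees, less where a joint would pass 70% of its speed; a pose out of reach is approached as far as the arm can. A call with a number of a shift or a turn outside -1 to 1 is refused whole. A call with a gripper value outside its range is refused whole. The fingers move at their own pace and stop on an object; "newtons" is the grip in N (left out, the last holds). Time passes only in rows, so rows that do not move let the fingers close. It gives the time, the measured TCP pose, the force, the opening and the grip force at its end, in the units of the state.
- bot.observe(): the state, without advancing time (a new reading comes with each control period).
- bot.grab_frame(name): name is "scene" or "top" or "wrist"; returns a dict with "pixels" (420x560x3 uint8, red, green, blue), "fovy" (degrees; the focal length in pixels is half the picture's height over the tangent of half this angle, whatever the lens; pixels are square), "cx", "cy" (the principal point, pixels), "rvec" (rotation vector, rad) and "tvec" (3), from world to camera coordinates, as OpenCV has them; the wrist camera has in their place "mount" (4x4, takes a point from camera to tool coordinates, whose origin is the TCP and whose axes are the flange's). Camera axes: x right, y down, z forward; pixel columns grow to the right and rows downward; lengths in m; the calibration is good to about 2 mm. A picture is of the moment at which its call begins: read the wrist's pose just before it. There is no depth.
- bot.job_done(): hands the job in; it is judged then, once.
The state is a dict: "clock": time; "qpos": joint angles; "qd": joint speeds; "joint_efforts": joint torques, N m; "position": TCP position; "tool_rot": TCP orientation; "force": force on the tool from outside, world axes, zero at the start; "moment": the same for the moment, N m; "grip_width": finger opening in m; "finger_force": force on a finger pad.
Only numpy, scipy, OpenCV 4.12 (cv2) and the standard library are available. Lean on these libraries where they do the work, as an engineer would, in place of code of your own. Each camera call takes 0.05 s, during which the arm holds its last target. There are 200 camera calls.

TASK

On the kitchen worktop, turn the spice turntable by pushing its rim round with a fingertip, gently, until the jar with the red lid stands at the front, in the middle of the stand's open side. Do not touch, lift or tip any of the jars. Leave the mug, the pepper mill and the oil bottle where they are, and finish with the turntable at rest.

Things in the scene. Friction and masses are not known exactly. Their poses are not given: they have to be found in the camera images.
- station: white spice stand under the turntable, fixed: board 340 x 360 x 12 mm with a fence along the back (top 74 mm above the worktop) and side cheeks on the back half only, sloping down from 74 mm at the back to nothing abreast of the axis. The front half is open. Origin on the turntable's axis at worktop height. Its x axis points from the open front to the back fence, so the front is its -x side; y is left seen from the front; z up
- turntable (a joint): how far the turntable has turned since the start (rad), positive counter-clockwise from above. It is a wooden disc with a cork centre, 310 mm across, top 46 mm and underside 30 mm above the worktop, 18 mm of air under its rim. It turns either way without end; about 0.5 N at the rim moves it, it coasts only a few degrees after a slow push and stays where it is left
- red_jar: the jar to bring to the front: spice jar with a red lid, loose on the turntable. All six jars are 45 mm across and 65 mm tall, 80 to 170 g, stand about 78 mm from the axis, some 60 degrees apart, each in line with a rim lobe (half-way between two notches), and turn with the turntable. Origin at the centre of the underside, 46 mm above the worktop
- notch0 (a point): middle of finger notch 0 of the turntable, 142 mm from the axis, at the height of the disc's upper face. Six notches, 60 degrees apart, numbered counter-clockwise from above, are cut right through the rim, each about 66 mm wide at the rim, 42 mm at the bottom, 27 mm deep (bottom 128 mm from the axis), with nearly radial flanks that a fingertip can push
- notch1 (a point): middle of finger notch 1 of the turntable, 142 mm from the axis, at the height of the disc's upper face
- notch2 (a point): middle of finger notch 2 of the turntable, 142 mm from the axis, at the height of the disc's upper face
- notch3 (a point): middle of finger notch 3 of the turntable, 142 mm from the axis, at the height of the disc's upper face
- notch4 (a point): middle of finger notch 4 of the turntable, 142 mm from the axis, at the height of the disc's upper face
- notch5 (a point): middle of finger notch 5 of the turntable, 142 mm from the axis, at the height of the disc's upper face
- black_jar: another spice jar on the turntable, black lid, same shape as the red one; origin at the centre of its underside
- green_jar: another spice jar on the turntable, green lid, same shape as the red one; origin at the centre of its underside
- yellow_jar: another spice jar on the turntable, yellow lid, same shape as the red one; origin at the centre of its underside
- white_jar: another spice jar on the turntable, white lid, same shape as the red one; origin at the centre of its underside
- blue_jar: another spice jar on the turntable, blue lid, same shape as the red one; origin at the centre of its underside
- mug: blue ceramic mug, 82 mm across, 95 mm tall, standing on the worktop to the right of the stand; not part of the job. Origin at the centre of its underside
- pepper_mill: dark wooden pepper mill, 58 mm across, 172 mm tall, on the worktop to the right; not part of the job. Origin at the centre of its underside
- oil_bottle: amber oil bottle, 68 mm across, 220 mm tall, on the worktop to the left of the stand; not part of the job. Origin at the centre of its underside
Mind the look-alikes: they are no part of the job. There is more than one size of the green_jar; the job needs the smallest. Of the things that look like the white_jar, the larger one is meant.

How it is judged:
At the end, for the whole second after the job is handed in: The red-lidded jar stands on the turntable at the front of the stand, no more than 15 mm to either side of the stand's middle line; all six jars stand upright on the turntable within 115 mm of its axis; the turntable is at rest (under 0.05 rad/s) (y of red_jar in the frame of station between -0.015 and 0.015 m and x of red_jar in the frame of station below -0.055 m and velocity of joint turntable between -0.05 and 0.05 rad/s and angle between each of red_jar, black_jar, green_jar, yellow_jar, white_jar, blue_jar's own z axis and vertical below 0.15 rad and height (world z) of red_jar between 0.038 and 0.054 m and horizontal distance between each of red_jar, black_jar, green_jar, yellow_jar, white_jar, blue_jar and station below 0.115 m and height (world z) of black_jar between 0.038 and 0.054 m and height (world z) of green_jar between 0.038 and 0.054 m and height (world z) of yellow_jar between 0.038 and 0.054 m and height (world z) of white_jar between 0.038 and 0.054 m and height (world z) of blue_jar between 0.038 and 0.054 m); the robot touches nothing.
It fails at once if a jar is touched by the robot (more than 0.5 N) (contact force between any of the arm, the fingers and red_jar above 0.5 N or contact force between any of the arm, the fingers and black_jar above 0.5 N or contact force between any of the arm, the fingers and green_jar above 0.5 N or contact force between any of the arm, the fingers and yellow_jar above 0.5 N or contact force between any of the arm, the fingers and white_jar above 0.5 N or contact force between any of the arm, the fingers and blue_jar above 0.5 N).
It fails at once if a jar is lifted more than 10 mm, tipped by more than 0.3 rad, or leaves the turntable (height (world z) of any of red_jar, black_jar, green_jar, yellow_jar, white_jar, blue_jar above 0.056 m or height (world z) of any of red_jar, black_jar, green_jar, yellow_jar, white_jar, blue_jar below 0.036 m or angle between any of red_jar, black_jar, green_jar, yellow_jar, white_jar, blue_jar's own z axis and vertical above 0.3 rad).
It fails at once if the turntable is spun hard (faster than 3 rad/s) (velocity of joint turntable above 3 rad/s or velocity of joint turntable below -3 rad/s).
It fails at once if the mug, the pepper mill or the oil bottle is moved by more than 20 mm or tipped (distance of any of mug, pepper_mill, oil_bottle from where it was at the start of the episode above 0.02 m or angle between any of mug, pepper_mill, oil_bottle's own z axis and vertical above 0.3 rad).
It also fails if it takes over 67 s, if anything falls off the work surface, if the arm or the gripper's body presses on something with over 40 N, if the wrist force passes 120 N, or if a joint passes its speed limit or range.

## Working session

There is one attempt and no reset: what is moved stays moved. The work goes in short steps, Python scripts to look and compute and a tool call to move; the robot and the scene stay as the last step left them, time stands still between calls to the robot, and variables do not carry over. Pictures are saved under pics/ and viewed, at most 10 in all, crops included, and the job is handed in when it is done.

Besides the shell and the picture viewer there is one more tool, called after "Emit:" in YAML: its name, and indented under it one key for each argument. jog_arm: Moves the arm, as the interface text tells. Shifts and turns lie within -1 to 1; 1 stands for 30 mm of shift or 0.08 rad of turn. Its arguments: {"type":"object","properties":{"motion":{"type":"array","items":{"type":"array","items":{"type":"number"}}},"newtons":{"type":"number"}},"required":["motion"]}

```bash
mkdir -p pics
cat > h.py <<'E'
import numpy as np, cv2
from workcell import bot
def grab(n,save=None):
    f=bot.grab_frame(n)
    if save: cv2.imwrite('pics/'+save,cv2.cvtColor(f['pixels'],cv2.COLOR_RGB2BGR))
    return f
def K(f):
    F=f['pixels'].shape[0]/2/np.tan(np.radians(f['fovy'])/2)
    return np.array([[F,0,f['cx']],[0,F,f['cy']],[0,0,1.]])
def plane(f,u,v,z):
    R=cv2.Rodrigues(np.array(f['rvec'],float))[0];t=np.array(f['tvec'],float).ravel()
    d=R.T@np.linalg.solve(K(f),[u,v,1]);c=-R.T@t
    return c+d*(z-c[2])/d[2]
def ray(f,u,v):
    R=cv2.Rodrigues(np.array(f['rvec'],float))[0];t=np.array(f['tvec'],float).ravel()
    d=R.T@np.linalg.solve(K(f),[u,v,1]);return -R.T@t,d/np.linalg.norm(d)
def proj(f,P):
    return cv2.projectPoints(np.array(P,float).reshape(-1,3),np.array(f['rvec'],float),np.array(f['tvec'],float),K(f),None)[0].reshape(-1,2)
E
python3 - <<'E'
from h import *
s=bot.observe();print(s)
a=grab('top','top0.png');b=grab('scene','scene0.png')
for f in(a,b):print({k:v for k,v in f.items() if k!='pixels'})
E
```

```text
{'clock': 0.0, 'qpos': array([ 1.22780404,  0.52204941, -0.03630273,  1.60000082,  0.02118412,
        1.02111247, -0.11278109]), 'qd': array([-4.67297170e-04, -1.13459786e-03, -7.38579180e-05,  2.94725500e-04,
        2.38420994e-06, -6.76020074e-04,  1.41590456e-03]), 'joint_efforts': array([-1.39003250e-04, -9.27114558e+01,  1.98005028e+00, -3.69941819e+01,
        1.77337392e-02,  8.00992217e-03,  3.54656856e-05]), 'position': array([ 0.16824981, -0.60157049,  0.23070653]), 'tool_rot': array([-3.14041001e+00,  8.39707774e-05,  2.72771448e-01]), 'force': array([-0.22481557,  0.04742669, -0.14038399]), 'moment': array([-0.02178911, -0.00800948, -0.01608943]), 'finger_force': 0.0, 'grip_width': 0.08578246709411558}
{'fovy': 44.50676536520956, 'cx': 280.54851672711754, 'cy': 208.1345145796019, 'rvec': array([ 2.10020787, -2.13568329,  0.19447971]), 'tvec': array([0.0094813 , 0.55648965, 1.53010613])}
{'fovy': 44.00636627017496, 'cx': 275.68926005816314, 'cy': 204.99264910791206, 'rvec': array([ 2.24574738,  0.99366112, -0.3569344 ]), 'tvec': array([-0.36179123, -0.28229068,  1.60496945])}
```

View pics/top0.png

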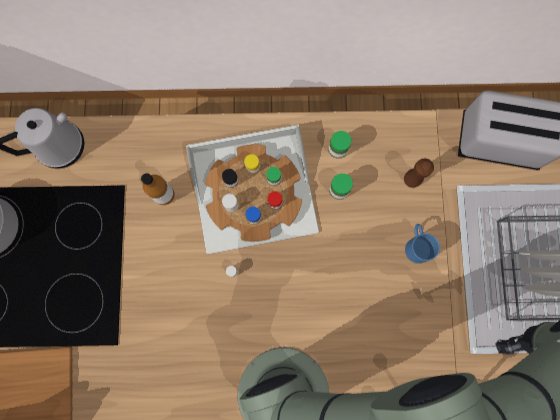

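View pics/scene0.png

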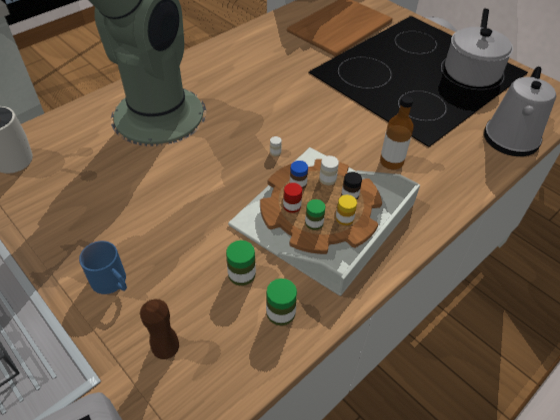

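The top view shows the stand near (252,190), open side towards the robot. The red lid is at (275,199), blue (252,214), white (230,201), black (230,177), yellow (251,161) and green (273,175). Two larger green jars stand outside at (341,145) and (341,185), and a small white one at (231,271). Next I'll triangulate the lids and find the stand's edges.

```bash
cat > m.py <<'E'
from h import *
RNG={'red':[(0,150,80,6,255,255),(172,150,80,180,255,255)],'green':[(50,120,40,85,255,255)],'yellow':[(22,150,120,34,255,255)],'blue':[(105,150,70,125,255,255)],'white':[(0,0,185,180,40,255)],'black':[(0,0,0,180,110,45)]}
def blobs(f,c,roi,amin=25):
    h=cv2.cvtColor(f['pixels'],cv2.COLOR_RGB2HSV);m=0
    for r in RNG[c]: m=m|cv2.inRange(h,r[:3],r[3:])
    k=np.zeros_like(m);x0,y0,x1,y1=roi;k[y0:y1,x0:x1]=255
    n,l,st,ce=cv2.connectedComponentsWithStats(m&k)
    return [(ce[i].round(1),st[i,4]) for i in range(1,n) if st[i,4]>amin]
def tri(fa,pa,fb,pb):
    a,d=ray(fa,*pa);b,e=ray(fb,*pb)
    s,t=np.linalg.lstsq(np.c_[d,-e],b-a,rcond=None)[0]
    p,q=a+s*d,b+t*e;return (p+q)/2,np.linalg.norm(p-q)
E
python3 - <<'E'
from m import *
a=grab('top');b=grab('scene')
for c in RNG:
    for n,f,r in(('top',a,(215,150,290,225)),('top out',a,(325,125,360,205)),('scene',b,(275,150,365,235)),('scene out',b,(220,230,305,330))):
        if 'out' in n and c!='green':continue
        bl=blobs(f,c,r)
        print(c,n,[(list(p),int(s),plane(f,*p,0.105 if n[:3]!='sce' else .1).round(3)) for p,s in bl])
# stand outline corners (top view): white low-sat contour
h=cv2.cvtColor(a['pixels'],cv2.COLOR_RGB2HSV)
cv2.imwrite('pics/topcrop.png',cv2.resize(cv2.cvtColor(a['pixels'][115:285,165:365],cv2.COLOR_RGB2BGR),None,fx=4,fy=3.5,interpolation=cv2.INTER_CUBIC)[:600,:800])
E
```

```text
red top [([np.float64(274.3), np.float64(198.5)], 182, array([0.576, 0.018, 0.105]))]
red scene [([np.float64(292.2), np.float64(191.6)], 281, array([0.576, 0.015, 0.1  ]))]
green top [([np.float64(273.3), np.float64(174.1)], 168, array([0.652, 0.02 , 0.105]))]
green top out [([np.float64(340.4), np.float64(141.2)], 342, array([ 0.752, -0.186,  0.105])), ([np.float64(341.6), np.float64(183.9)], 348, array([ 0.618, -0.185,  0.105]))]
green scene [([np.float64(315.6), np.float64(208.3)], 273, array([0.652, 0.019, 0.1  ]))]
green scene out [([np.float64(240.3), np.float64(254.4)], 640, array([ 0.635, -0.199,  0.1  ])), ([np.float64(281.3), np.float64(293.9)], 748, array([ 0.769, -0.2  ,  0.1  ]))]
yellow top [([np.float64(251.2), np.float64(161.6)], 192, array([0.692, 0.087, 0.105]))]
yellow scene [([np.float64(347.2), np.float64(201.6)], 216, array([0.688, 0.09 , 0.1  ]))]
blue top [([np.float64(252.5), np.float64(213.7)], 165, array([0.531, 0.084, 0.105]))]
blue scene [([np.float64(298.9), np.float64(168.2)], 216, array([0.53 , 0.083, 0.1  ]))]
white top [([np.float64(223.0), np.float64(153.0)], 130, array([0.721, 0.173, 0.105])), ([np.float64(228.7), np.float64(200.6)], 163, array([0.572, 0.155, 0.105]))]
white scene [([np.float64(317.8), np.float64(158.2)], 389, array([0.536, 0.145, 0.1  ]))]
black top [([np.float64(229.2), np.float64(176.3)], 166, array([0.647, 0.153, 0.105]))]
black scene [([np.float64(352.5), np.float64(180.3)], 233, array([0.649, 0.153, 0.1  ]))]
```

View pics/topcrop.png

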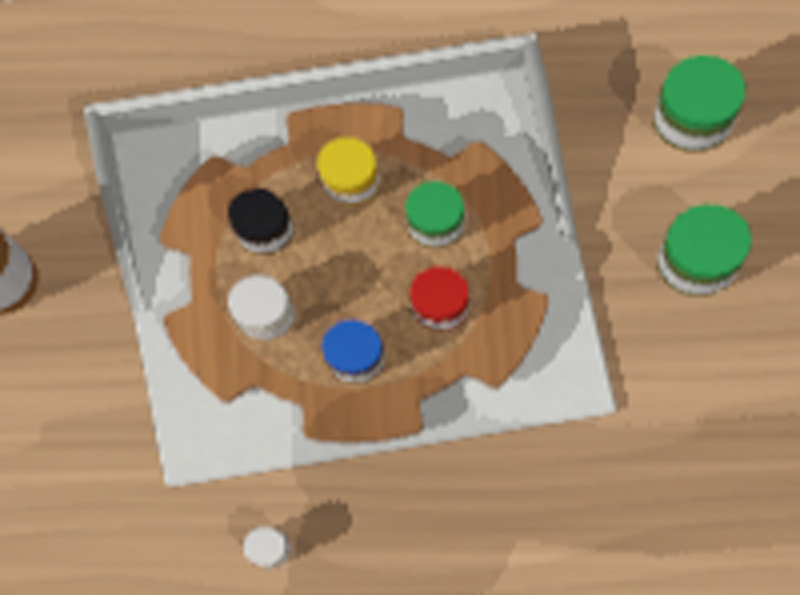

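The crop shows the board's front corners at about top (207,254) and (318.5,232), the fence-top corners at (187,146) and (299,126), and a notch between each pair of jars. Both views agree on the lid heights.

Run:
```python
from m import *
a=grab('top');b=grab('scene')
print('red tri',tri(a,(274.3,198.5),b,(292.2,191.6)),'green',tri(a,(273.3,174.1),b,(315.6,208.3)))
print('big',tri(a,(341.6,183.9),b,(240.3,254.4)),tri(a,(340.4,141.2),b,(281.3,293.9)))
fl,fr=plane(a,207,253.9,.012),plane(a,318.5,232.1,.012)
bl,br=plane(a,187,145.9,.074),plane(a,298.8,125.9,.074)
print(fl,fr,bl,br,np.linalg.norm(fl-fr),np.linalg.norm(bl-br))
d=(fl-fr)/np.linalg.norm(fl-fr); e=(bl-br)/np.linalg.norm(bl-br)
mid=(bl+br-fl-fr)[:2]
for v in(d,e):print('yaw from y axis',np.degrees(np.arctan2(-v[0],v[1])))
print('mid',np.degrees(np.arctan2(mid[1],mid[0])))
# rim: brown disc mask seen in HSV
J=dict(red=(.576,.0165),green=(.652,.0195),yellow=(.690,.0885),blue=(.5305,.0835),black=(.648,.153),white=(.572,.155))
c=np.mean(list(J.values()),0);print('axis',c)
for k,v in J.items():
    w=np.array(v)-c;print(k,np.hypot(*w).round(3),np.degrees(np.arctan2(w[1],w[0])).round(1))
```

```text
red tri (array([0.57656787, 0.01693767, 0.09893666]), np.float64(0.00317746353217993)) green (array([0.65246244, 0.01958148, 0.1000734 ]), np.float64(0.0015423000488022566))
big (array([ 0.62345885, -0.18862661,  0.07841509]), np.float64(0.0016176474728222573)) (array([ 0.75979284, -0.1901382 ,  0.07862585]), np.float64(0.0017380242520461178))
[0.42328805 0.231963   0.012     ] [ 0.48588279 -0.11739844  0.012     ] [0.75556111 0.28892144 0.074     ] [ 0.81447233 -0.06144134  0.074     ] 0.354924655994567 0.3552810312961785
yaw from y axis 10.15784838604566
yaw from y axis 9.544630344701249
mid 9.695975518655166
axis [0.61141667 0.086     ]
red 0.078 -117.0
green 0.078 -58.6
yellow 0.079 1.8
blue 0.081 -178.2
black 0.076 61.4
white 0.079 119.7
```

Emit:
jog_arm:
  motion:
    - [0.4,-0.28,0,0,0]
    - [0.8,-0.56,0,0,0]
    - [0.8,-0.56,0,0,0]
    - [0.8,-0.56,0,0,0]
    - [0.8,-0.56,0,0,0]
    - [0.8,-0.56,0,0,0]
    - [0.8,-0.56,0,0,0]
    - [0.8,-0.56,0,0,0]
    - [0.8,-0.56,0,0,0]
    - [0.8,-0.56,0,0,0]
    - [0.8,-0.56,0,0,0]
    - [0.8,-0.56,0,0,0]

```text
clock: 1.5
position: [0.3829, -0.3397, 0.2314]
tool_rot: [3.142, -0.0, 0.273]
force: [0.2, -0.3, 0.8]
grip_width: 0.0001
finger_force: 0.0
```

Emit:
jog_arm:
  motion:
    - [0.8,-0.56,0,0,0]
    - [0.8,-0.56,0,0,0]
    - [0.8,-0.56,0,0,0]
    - [0.8,-0.56,0,0,0]
    - [0.8,-0.56,0,0,0]
    - [0.8,-0.56,0,0,0]
    - [0.8,-0.56,0,0,0]
    - [0.8,-0.56,0,0,0]
    - [0.8,-0.56,0,0,0]
    - [0.8,-0.56,0,0,0]
    - [0.4,-0.28,0,0,0]
    - [0,0,0,0,0]

```text
clock: 2.7
position: [0.5779, -0.1014, 0.2311]
tool_rot: [-3.141, -0.0, 0.276]
force: [-0.4, 0.0, 0.2]
grip_width: -0.0001
finger_force: 0.0
```

Emit:
jog_arm:
  motion:
    - [0.82,-0.56,0,0,0]
    - [0.82,-0.56,0,0,0]
    - [0,0,0,1,0]
    - [0,0,0,1,0]
    - [0,0,0,1,0]
    - [0,0,0,0,0]
    - [0,0,0,0,0]

```text
clock: 3.4
position: [0.6152, -0.0588, 0.2314]
tool_rot: [3.141, 0.0, 0.034]
force: [-0.1, -0.2, 0.5]
grip_width: -0.0002
finger_force: 0.0
```

Run:
```python
from m import *
s=bot.observe();print(s['position'],s['tool_rot'],s['qpos'].round(2))
w=grab('wrist','w1.png')
from scipy.spatial.transform import Rotation as Ro
T=np.eye(4);T[:3,:3]=Ro.from_euler('xyz',s['tool_rot']).as_matrix();T[:3,3]=s['position']
C=np.linalg.inv(T@np.array(w['mount']))
f=dict(w,rvec=cv2.Rodrigues(C[:3,:3])[0],tvec=C[:3,3])
def P(r,a,z):return [.6115+r*np.cos(np.radians(a)),.086+r*np.sin(np.radians(a)),z]
im=cv2.cvtColor(w['pixels'],cv2.COLOR_RGB2BGR)
for r,a in((.142,-88),(.155,-88),(.128,-88),(.155,-58),(.155,-118)):
    p=proj(f,P(r,a,.046))[0];print(r,a,p); cv2.circle(im,tuple(int(x) for x in p),3,(255,0,255),-1)
cv2.imwrite('pics/w1.png',im)
```

```text
[ 0.61518145 -0.05876764  0.23138766] [3.14124297e+00 1.82496744e-04 3.44926557e-02] [ 0.11  0.51 -0.16  1.61  0.09  1.02 -1.61]
0.142 -88 [276.7854288  190.21970329]
0.155 -88 [288.42347186 190.2132738 ]
0.128 -88 [264.25172091 190.2266276 ]
0.155 -58 [269.13065755 117.33634324]
0.155 -118 [270.4425152  253.51591515]
```

View pics/w1.png

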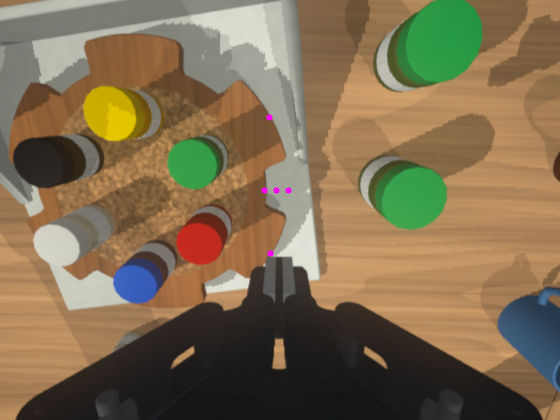

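The wrist view confirms notch centre (277,190) sits between the lobes. The closed fingers are visible at (280,260). I'll check joint 7's range and the camera mount before choosing the yaw.

Run:
```python
from m import *
w=grab('wrist');print(np.array(w['mount']).round(3))
```

```text
[[-0.    -0.952 -0.305  0.078]
 [ 1.    -0.     0.    -0.001]
 [-0.    -0.305  0.952 -0.142]
 [ 0.     0.     0.     1.   ]]
```

Emit:
jog_arm:
  motion:
    - [0,0,0,-0.98,0]
    - [0,0,0,-0.98,0]
    - [0,0,0,-0.98,0]
    - [0,0,0,-0.98,0]
    - [0,0,0,-0.98,0]
    - [0,0,0,-0.98,0]
    - [0,0,0,-0.98,0]
    - [0,0,0,-0.98,0]
    - [0,0,0,-0.98,0]
    - [0,0,0,-0.98,0]

```text
clock: 4.5
position: [0.6155, -0.0584, 0.2313]
tool_rot: [3.142, 0.0, 0.821]
force: [0.8, 0.2, -0.4]
grip_width: 0.0002
finger_force: 0.0
```

Emit:
jog_arm:
  motion:
    - [0,0,0,-0.98,0]
    - [0,0,0,-0.98,0]
    - [0,0,0,-0.98,0]
    - [0,0,0,-0.98,0]
    - [0,0,0,-0.98,0]
    - [0,0,0,-0.98,0]
    - [0,0,0,-0.98,0]
    - [0,0,0,-0.98,0]
    - [0,0,0,-0.98,0]
    - [0,0,0,-0.98,0]
    - [0,0,0,0,0]
    - [0,0,0,0,0]

```text
clock: 5.7
position: [0.6155, -0.0584, 0.2313]
tool_rot: [-3.142, -0.0, 1.599]
force: [0.0, 0.2, 0.3]
grip_width: -0.0001
finger_force: 0.0
```

Emit:
jog_arm:
  motion:
    - [0,0,0.7,0,0]
    - [0,0,0.9,0,0]
    - [0,0,0.9,0,0]
    - [0,0,0.9,0,0]
    - [0,0,0.9,0,0]
    - [0,0,0.6,0,0]
    - [0,0,0.2,0,0]
    - [0,0,0,0,0]
    - [0,0,0,0,0]

```text
clock: 6.6
position: [0.6161, -0.0581, 0.0793]
tool_rot: [3.14, 0.0, 1.6]
force: [0.3, -0.3, -0.0]
grip_width: -0.0002
finger_force: 0.0
```

Run:
```python
from m import *
s=bot.observe();print(s['position'],s['qpos'].round(2))
w=grab('wrist','w2.png')
```

```text
[ 0.61612188 -0.05807232  0.07925949] [ 0.3   0.73 -0.45  1.71  0.43  0.79 -0.33]
```

View pics/w2.png

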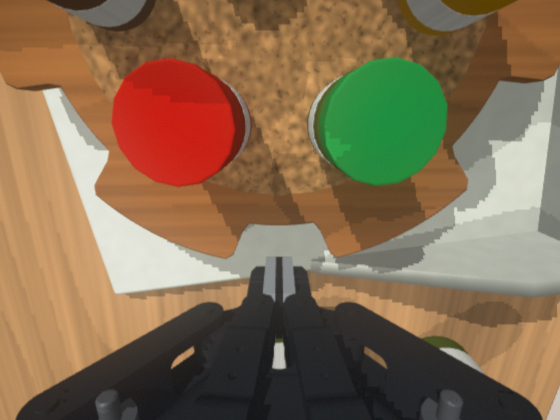

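The finger is centred over the notch between the red and green jars, with its flanks at about (240,240) and (325,240). I'll go down.

Emit:
jog_arm:
  motion:
    - [0,0,0.4,0,0]
    - [0,0,0.5,0,0]
    - [0,0,0.4,0,0]
    - [0,0,0.17,0,0]
    - [0,0,0,0,0]
    - [0,0,0,0,0]

```text
clock: 7.25
position: [0.6157, -0.0579, 0.0342]
tool_rot: [-3.142, -0.0, 1.601]
force: [0.6, 0.4, 0.9]
grip_width: 0.0002
finger_force: 0.0
```

Emit:
jog_arm:
  motion:
    - [0.001,-0.1,0,0.25,0]
    - [0.001,-0.1,0,0.25,0]
    - [0.001,-0.1,0,0.25,0]
    - [0.001,-0.1,0,0.25,0]
    - [0.002,-0.145,0,0.375,0]
    - [0.004,-0.193,0,0.5,0]
    - [0.004,-0.193,0,0.5,0]
    - [0.004,-0.193,0,0.5,0]
    - [0.004,-0.193,0,0.5,0]
    - [0.004,-0.193,0,0.5,0]
    - [0.001,-0.1,0,0.25,0]
    - [0,0,0,0,0]

```text
clock: 8.45
position: [0.5676, -0.0515, 0.0343]
tool_rot: [-3.141, 0.0, 1.27]
force: [0.3, -0.1, -0.2]
grip_width: -0.0003
finger_force: 0.0
```

```bash
cat > ang.py <<'E'
from m import *
s=bot.observe();p=np.array(s['position'])[:2]-[.6115,.086]
print(s['clock'],'finger r,ang',np.hypot(*p).round(4),np.degrees(np.arctan2(p[1],p[0])).round(1),'yaw',s['tool_rot'][2].round(3),s['force'].round(1))
a=grab('top','top_%.2f.png'%s['clock']);b=grab('scene','scene_%.2f.png'%s['clock'])
for n,f,r in(('top',a,(200,140,310,240)),('scene',b,(240,150,385,250))):
    for c in('red','blue','yellow','black'):
        for q,n_ in blobs(f,c,r):
            w=plane(f,*q,.105 if n=='top' else .1)[:2]-[.6115,.086]
            print(n,c,n_,np.hypot(*w).round(3),'deg to front',(np.degrees(np.arctan2(w[1],w[0]))+170.1).round(1))
E
python3 ang.py
```

```text
8.45 finger r,ang 0.1443 -107.7 yaw 1.27 [ 0.3 -0.1 -0.2]
top red 185 0.076 deg to front 37.3
top blue 163 0.08 deg to front 336.8
top yellow 189 0.081 deg to front 155.3
top black 163 0.076 deg to front 216.2
scene red 271 0.076 deg to front 41.8
scene blue 206 0.081 deg to front 337.1
scene yellow 221 0.075 deg to front 156.8
scene black 910 0.132 deg to front 49.3
scene black 241 0.076 deg to front 214.9
```

Emit:
jog_arm:
  motion:
    - [0.001,-0.1,0,0.25,0]
    - [0.002,-0.145,0,0.375,0]
    - [0.004,-0.193,0,0.5,0]
    - [0.004,-0.193,0,0.5,0]
    - [0.004,-0.193,0,0.5,0]
    - [0.004,-0.193,0,0.5,0]
    - [0.004,-0.193,0,0.5,0]
    - [0.004,-0.193,0,0.5,0]
    - [0.004,-0.193,0,0.5,0]
    - [0.004,-0.193,0,0.5,0]
    - [0.002,-0.145,0,0.375,0]
    - [0.001,-0.1,0,0.25,0]

```text
clock: 9.75
position: [0.5148, -0.0218, 0.0342]
tool_rot: [-3.142, 0.0, 0.849]
force: [0.4, 0.4, -0.4]
grip_width: -0.0
finger_force: 0.3
```

Emit:
jog_arm:
  motion:
    - [0.001,-0.05,0,0.125,0]
    - [0,0,0,0,0]
    - [0,0,0,0,0]
    - [0,0,0,0,0]

```text
clock: 10.15
position: [0.5141, -0.0212, 0.0342]
tool_rot: [-3.142, -0.0, 0.841]
force: [1.2, 0.4, -0.5]
grip_width: -0.0002
finger_force: 0.0
```

```bash
python3 ang.py
```

```text
10.15 finger r,ang 0.1448 -132.3 yaw 0.841 [ 1.2  0.4 -0.5]
top red 117 0.075 deg to front 7.8
top blue 163 0.08 deg to front 311.4
top yellow 189 0.081 deg to front 130.5
top black 165 0.076 deg to front 191.2
scene red 260 0.076 deg to front 15.2
scene blue 205 0.081 deg to front 312.3
scene yellow 259 0.077 deg to front 129.0
scene black 735 0.154 deg to front 17.5
scene black 254 0.077 deg to front 190.1
scene black 62 0.15 deg to front 55.7
```

Emit:
jog_arm:
  motion:
    - [0.001,-0.1,0,0.25,0]
    - [0.001,-0.1,0,0.25,0]
    - [0.001,-0.1,0,0.25,0]
    - [0.001,-0.1,0,0.25,0]
    - [0.001,-0.1,0,0.25,0]
    - [0.001,-0.1,0,0.25,0]
    - [0.001,-0.1,0,0.25,0]
    - [0.001,-0.1,0,0.25,0]
    - [0.001,-0.1,0,0.25,0]
    - [0.001,-0.05,0,0.125,0]
    - [0,0,0,0,0]
    - [0,0,0,0,0]

```text
clock: 11.45
position: [0.4947, -0.0001, 0.0342]
tool_rot: [-3.142, -0.0, 0.651]
force: [0.1, -0.1, -0.6]
grip_width: 0.0001
finger_force: 0.0
```

```bash
python3 ang.py
```

```text
11.45 finger r,ang 0.1451 -143.6 yaw 0.651 [ 0.1 -0.1 -0.6]
top red 33 0.079 deg to front 350.1
top blue 162 0.08 deg to front 300.1
top yellow 192 0.081 deg to front 119.4
top black 164 0.077 deg to front 180.0
scene red 253 0.075 deg to front 4.4
scene blue 204 0.081 deg to front 300.9
scene yellow 259 0.078 deg to front 117.3
scene black 768 0.158 deg to front 12.4
scene black 265 0.078 deg to front 178.5
```

The red jar is within a few degrees of the front. I'll back off the flank, lift straight up, retreat and check.

Emit:
jog_arm:
  motion:
    - [0,0.2,0,0,0]
    - [0,0.15,0,0,0]
    - [0,0,0,0,0]
    - [0,0,-0.4,0,0]
    - [0,0,-0.8,0,0]
    - [0,0,-1,0,0]
    - [0,0,-1,0,0]
    - [0,0,-1,0,0]
    - [0,0,-1,0,0]
    - [0,0,-0.8,0,0]
    - [0,0,-0.3,0,0]
    - [0,0,0,0,0]

```text
clock: 12.75
position: [0.5014, -0.0084, 0.2246]
tool_rot: [3.14, -0.002, 0.651]
force: [-0.2, 0.8, -1.8]
grip_width: -0.0001
finger_force: 0.0
```

Emit:
jog_arm:
  motion:
    - [-0.5,0.5,0,0,0]
    - [-0.8,0.8,0,0,0]
    - [-0.8,0.8,0,0,0]
    - [-0.8,0.8,0,0,0]
    - [-0.8,0.8,0,0,0]
    - [-0.8,0.8,0,0,0]
    - [-0.5,0.5,0,0,0]
    - [0,0,0,0,0]
    - [0,0,0,0,0]

```text
clock: 13.65
position: [0.4721, -0.2184, 0.2222]
tool_rot: [-3.14, 0.001, 0.65]
force: [0.3, 0.8, 0.6]
grip_width: -0.0001
finger_force: 0.0
```

```bash
python3 ang.py; cp pics/top_1[2-9]*.png pics/final.png
```

```text
13.65 finger r,ang 0.3348 -114.6 yaw 0.65 [0.3 0.8 0.6]
top red 182 0.076 deg to front 1.8
top blue 162 0.08 deg to front 300.1
top yellow 191 0.081 deg to front 119.4
top black 162 0.077 deg to front 180.0
scene red 237 0.076 deg to front 3.2
scene blue 204 0.081 deg to front 300.9
scene yellow 221 0.075 deg to front 118.3
scene black 259 0.077 deg to front 179.2
```

View pics/final.png

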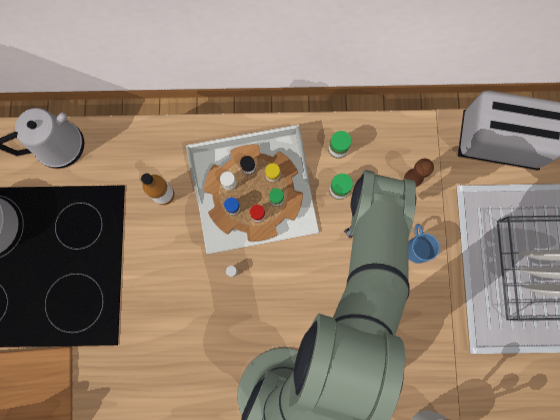

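The final view shows the red jar at (257,213), about 2–3 mm off the middle line. All the jars are upright and everything else is in place.

```bash
python3 -c "
from workcell import bot
print(bot.job_done())"
```

```text
the job is handed in; nothing more can be done
None
```

The red-lidded jar is at the front of the stand, measured about 2–4 mm off the middle line (limit 15 mm), with the turntable at rest, no sign of touching a jar, and the job handed in at about 14 s; no verdict was returned.

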